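# Set the eccentric guide disc and prove the gap with the pin plate

## Task

The gap between the white eccentric disc and the fence is too tight: turn the disc by its bolt head until the narrow pin plate will just pass with a few millimetres of play, 10 mm at most. Then prove the gap: take the narrow plate by its pin, slide it lengthwise along the table beside the fence and through the gap without forcing it, in at the end nearer the plates and out at the other, and leave it flat there, clear of the disc but still beside the fence. Leave the disc as set and the wide pin plate alone.

Things in the scene. Friction and masses are not known exactly. Their poses are not given: they have to be found in the camera images.
- guide: Aluminium fence facing a white eccentric disc on a bolt, fixed to the table on a flat grey patch. Origin: on the table, on the bolt's axis; z up, +x square to the fence, +y along it, the way to slide. Fence 18 mm high, 22 thick, working face at x = 58 mm, from y = -125 to 155 mm. Disc 48 mm across, top 18 mm above the table, its centre 16 mm off the bolt's axis. The lane between them is bare table.
- head (a point): Bolt head that turns with the disc: an upright steel bar on the bolt's axis, 40 mm long, 14 mm thick, from 24 to 58 mm above the table. This point is its centre, 41 mm up; x runs along its length, from the bolt's axis towards the disc's centre; z up.
- cam (a joint): Angle (rad) of disc and head about the bolt, from guide +x to head x, growing counter-clockwise from above; 0 to 3.0. At 0 the disc's centre is nearest the fence. Gap in mm = 34 - 16 cos(angle), narrowest at guide y = 16 sin(angle): 24 at 0.90, 29 at 1.25, 34 at 1.57 rad. Starts at 0.05 to 0.55. Stiff (0.25 N m), stays where left.
- narrow_plate_center (a point): The gauge: loose flat dark steel plate 70 mm long, 24 wide, 12 thick, with half-round ends, flat on the table; in its middle an upright bright steel pin, 14 x 14 mm square, its top 54 mm above the table; 0.2 kg. This point is on the pin's axis 27 mm above the plate's underside; x along the plate's length, z up; the pin's sides are parallel to the plate's.
- wide_plate_center (a point): The wide pin plate, not to be used: like the narrow one but 40 mm wide. This point is on its pin's axis, 27 mm above its underside; x along its length.
Not all that is in view belongs to the job. Leave any yellow look-alike of the part that bears narrow_plate_center alone.

How it is judged:
On the way, in this order (a step that is already met when the one before it is completed fails the run):
1. the disc is turned so that the gap is 24 to 34 mm, with the narrow plate not yet in it (value of joint cam between 0.88 and 1.6 rad and y of narrow_plate_center in the frame of guide below -0.065 m), for 0.2 s.
2. the narrow plate, flat on the table and lengthwise beside the fence, enters the gap from the -y end (value of joint cam between 0.88 and 1.6 rad and y of narrow_plate_center in the frame of guide between -0.065 and -0.02 m and x of narrow_plate_center in the frame of guide between 0.022 and 0.056 m and height (world z) of narrow_plate_center below 0.036 m and angle between narrow_plate_center's own z axis and vertical below 0.17 rad and angle between the x axis of narrow_plate_center and the y axis of guide, either way round below 0.3 rad), for 0.05 s.
3. the narrow plate is in the gap (value of joint cam between 0.88 and 1.6 rad and y of narrow_plate_center in the frame of guide between -0.01 and 0.035 m and x of narrow_plate_center in the frame of guide between 0.022 and 0.056 m and height (world z) of narrow_plate_center below 0.036 m and angle between narrow_plate_center's own z axis and vertical below 0.17 rad and angle between the x axis of narrow_plate_center and the y axis of guide, either way round below 0.3 rad), for 0.05 s.
At the end, for the whole second after the job is handed in: The gap is still 24 to 34 mm; the narrow plate is at rest, flat on the table, past the disc (centre 55 to 155 mm along the fence from the bolt's axis) and beside the fence (centre 2 to 36 mm from its face, parallel within 17 degrees); the wide plate is within 20 mm of its start (value of joint cam between 0.88 and 1.6 rad and y of narrow_plate_center in the frame of guide between 0.055 and 0.155 m and x of narrow_plate_center in the frame of guide between 0.022 and 0.056 m and height (world z) of narrow_plate_center below 0.031 m and angle between narrow_plate_center's own z axis and vertical below 0.17 rad and angle between the x axis of narrow_plate_center and the y axis of guide, either way round below 0.3 rad and linear speed of narrow_plate below 0.02 m/s and distance of wide_plate_center from where it was at the start of the episode below 0.02 m); the robot touches nothing.
It fails at once if the wide pin plate is moved by more than 20 mm (distance of wide_plate_center from where it was at the start of the episode above 0.02 m).
It fails at once if the narrow plate is forced past the disc (more than 40 N between them) (contact force between narrow_plate and cam above 40 N).
It also fails if it takes over 48 s, if anything falls off the work surface, if the arm or the gripper's body presses on something with over 40 N, if the wrist force passes 120 N, or if a joint passes its speed limit or range.

## Robot

A 6-joint arm with a two-finger parallel gripper is mounted at the origin on the work surface. World frame = base frame: x ahead of the robot, y to its left, z up, the work surface at z = 0. Lengths are in m, angles in rad, forces in N, time in s.
With the tool pointing down it reaches from about 0.3 to 0.85 m from the base axis. Payload 4.2 kg.
Tool frame: the origin (TCP) lies midway between the tips of the shut fingers; the grasp point (between the pads) lies 19 mm behind it; z points along the fingers, y is the line along which they close (so a half turn about z gives the same grasp; the last joint's range is limited). The gripper opens to 91 mm and grips with 3 to 60 N. Pads are 32 mm wide; open, the fingers measure 118 mm over their backs; the gripper's body (76 mm by 178 mm) begins 60 mm behind the grasp point.
Start: joints at [-1.132, 0.32, 1.565, -0, 1.257, -0.02], TCP at [0.255, -0.516, 0.214] pointing down, gripper open.
Joint ranges: [-3.11, 3.11], [-0.84, 2.01], [0.21, 2.61], [-1.34, 4.49], [0.05, 2.63], [-2.56, 2.56]. Speed limits (rad/s): [2.57, 2.57, 3.14, 3.14, 3.14, 3.14].

## Interface

Orientations are given as a unit quaternion [x, y, z, w].
In Python, from workcell import ctrl gives the robot as it stands. The module is installed in compiled form; this text tells all that it offers.
- The arm moves only by the shell command python3 -m crank 'ROWS'. ROWS is JSON, a list of rows, each a list of 7 numbers: the shift along the world's x, y, z in cm, then the turn, a rotation vector about the world's x, y, z in degrees, then the closure in counts, from 0 (fully open) to 255 (shut). In form: [[tx, ty, tz, ax, ay, az, fingers], ...]. A call has exactly 10 rows; each row shifts and turns the commanded pose from where the row before left it; what a row does not reach is not made up. A row lasts 1/8 s, in which the tool goes at most 62.5 mm and 10.7 degrees, less where a joint would pass 70% of its speed; a pose out of reach is approached as far as the arm can. A call with a gripper value outside its range is refused whole. The fingers move at their own pace and stop on an object; the grip force is fixed at half the most. Time passes only in rows, so rows that do not move let the fingers close, or fill a call up. It gives the time, the measured TCP pose, the force, the opening and the grip force at its end, in the units of the state.
- ctrl.observe(): the state, without advancing time (a new reading comes with each control period).
- ctrl.capture(name): name is "scene" or "top"; returns a dict with "color" (400x640x3 uint8, red, green, blue), "fx", "fy", "cx", "cy" (pixels), "origin" and "orientation" of the camera in the world. Camera axes: x right, y up, looking along -z (the intrinsics and any distortion apply to the point x, -y, -z); pixel columns grow to the right and rows downward; lengths in m; the calibration is good to about 2 mm. A picture is of the moment at which its call begins. There is no depth.
- ctrl.job_done(): hands the job in; it is judged then, once.
Trained networks look in a picture, given as the dict that the camera call returned (one of the last four; its "shot" number tells which), for a name from the list of things; names that differ only in an ending like _2 or _b are one class to them, and where a whole thing is asked for, a point or a joint stands for the part that bears it (a point fixed in the world has none). Each returns a list of dicts, best first, with "conf" (0 to 1); they miss things now and then, are a little off and sometimes report something else, mostly with a low value. They report only what shows in the picture. A call takes as long as a camera call. They do not tell look-alikes from the thing itself.
- ctrl.spot_in(picture, target): "bbox" ([left, top, width, height] in pixels, round what is visible of it).
- ctrl.silhouettes(picture, target): "region" (400x640 bool, what is visible of it) and "bbox" ([left, top, width, height] in pixels, round what is visible of it).
- ctrl.tip_of(picture, target): "at" ([column, row] in pixels: a listed point, or the origin of a listed thing).
The state is a dict: "clock": time; "joints": joint angles; "qvel": joint speeds; "effort": joint torques, N m; "eef_pos": TCP position; "tcp_rot": TCP orientation; "force": force on the tool from outside, world axes, zero at the start; "moment": the same for the moment, N m; "grip_width": finger opening in m; "gripper_force": force on a finger pad.
Only numpy, scipy, OpenCV 4.12 (cv2) and the standard library are available. Lean on these libraries where they do the work, as an engineer would, in place of code of your own. Each camera call takes 0.05 s, during which the arm holds its last target. There are 200 camera calls.

## Working session

There is one attempt and no reset: what is moved stays moved. The work goes in short steps, Python scripts to look and compute and a shell command to move; the robot and the scene stay as the last step left them, time stands still between calls to the robot, and variables do not carry over. Pictures are saved under pics/ and viewed, at most 10 in all, crops included, and the job is handed in when it is done.

```bash
mkdir -p pics
cat > h.py <<'E'
from workcell import ctrl
import numpy as np, cv2
from scipy.spatial.transform import Rotation as R
def px2w(p,uv,z):
    d=np.array([(uv[0]-p['cx'])/p['fx'],-(uv[1]-p['cy'])/p['fy'],-1.0])
    d=R.from_quat(p['orientation']).apply(d); o=np.array(p['origin'])
    return o+d*(z-o[2])/d[2]
def w2px(p,w):
    c=R.from_quat(p['orientation']).inv().apply(np.array(w)-np.array(p['origin']))
    return np.array([p['cx']+p['fx']*c[0]/-c[2], p['cy']-p['fy']*c[1]/-c[2]])
def save(p,n): cv2.imwrite('pics/'+n,p['color'][:,:,::-1])
E
python3 - <<'E'
from h import *
s=ctrl.observe(); print(s['clock'],s['eef_pos'],s['tcp_rot'],s['grip_width'])
for c in ('top','scene'):
    p=ctrl.capture(c); save(p,c+'0.png'); print(c,[k for k in p],p['origin'],p['fx'])
    for t,z in (('guide',0),('head',.041),('narrow_plate_center',.027),('wide_plate_center',.027)):
        for d in ctrl.tip_of(p,t)[:4]: print(t,d['conf'],np.round(d['at'],1),px2w(p,d['at'],z).round(4))
E
```

```text
0.0 [ 0.25442116 -0.51507322  0.213119  ] [ 9.73800910e-01  2.27400503e-01 -1.98316295e-04 -8.71877857e-04] 0.09159977417808718
top ['color', 'fx', 'fy', 'cx', 'cy', 'origin', 'orientation', 'shot'] [ 0.35734447 -0.13013285  0.90481379] 452.0852846894034
guide 0.83 [272.7 214.7] [ 0.4962 -0.0125  0.    ]
head 0.82 [268.1 208.5] [ 0.5019 -0.0083  0.041 ]
narrow_plate_center 0.82 [445.1 250.1] [ 0.4294 -0.3518  0.027 ]
narrow_plate_center 0.81 [393.  224.8] [ 0.4766 -0.252   0.027 ]
narrow_plate_center 0.62 [437.8 194.3] [ 0.539  -0.3406  0.027 ]
wide_plate_center 0.8 [384.1 157.1] [ 0.6133 -0.2352  0.027 ]
scene ['color', 'fx', 'fy', 'cx', 'cy', 'origin', 'orientation', 'shot'] [ 1.05369749 -0.31416898  0.60140632] 424.568324717967
guide 0.92 [355.9 206.6] [ 0.5043 -0.0158  0.    ]
guide 0.45 [265.4 268.5] [ 0.5896 -0.2313  0.    ]
head 0.71 [358.3 191.9] [ 0.5057 -0.0142  0.041 ]
narrow_plate_center 0.63 [198.2 258.6] [ 0.5485 -0.337   0.027 ]
narrow_plate_center 0.59 [236.  217.8] [ 0.4753 -0.2536  0.027 ]
narrow_plate_center 0.58 [182.2 213.5] [ 0.4273 -0.3467  0.027 ]
wide_plate_center 0.59 [264.9 268.2] [ 0.6096 -0.2356  0.027 ]
wide_plate_center 0.36 [355.3 190.9] [ 0.4871 -0.0111  0.027 ]
```

View pics/top0.png

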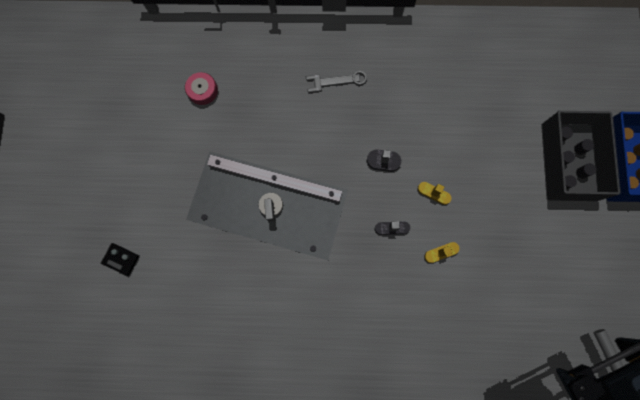

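View pics/scene0.png

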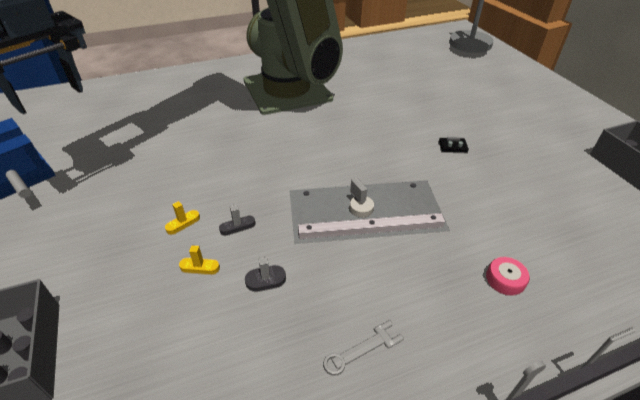

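Candidates for the gauge: dark narrow plate, top (393,229); dark wide plate (384,160); yellow look-alikes (435,193) and (443,252). By the description it's the dark narrow one at (393,229), and the networks' two views agree on (0.476,-0.253). The plates lie at the right-hand (guide -y) end; the fence is up-image of the disc.

```bash
cat > m.py <<'E'
from h import *
def fence(p):
    hsv=cv2.cvtColor(p['color'],cv2.COLOR_RGB2HSV)
    m=((hsv[...,2]>125)).astype(np.uint8); m[:, :195]=0; m[:,355:]=0; m[:140]=0; m[265:]=0
    n,l,st,c=cv2.connectedComponentsWithStats(m)
    return m,n,l,st,c
def top_rect(p,mask,z):
    pts=np.argwhere(mask)[:,::-1]
    w=np.array([px2w(p,q,z)[:2] for q in pts])
    return cv2.minAreaRect((w*1000).astype(np.float32))
E
python3 - <<'E'
from m import *
p=ctrl.capture('top')
m,n,l,st,c=fence(p)
for i in range(1,n):
    if st[i,4]>15: print(st[i],c[i],top_rect(p,l==i,.018))
for t,z in (('narrow_plate_center',.012),('wide_plate_center',.012),('head',.058)):
    for d in ctrl.silhouettes(p,t)[:4]: print(t,d['conf'],d['bbox'],top_rect(p,d['region'],z))
a=p['color'][130:270,190:350,::-1];b=p['color'][130:270,350:480,::-1]
im=np.hstack([a,b]); im=cv2.convertScaleAbs(im,alpha=1.6)
cv2.imwrite('pics/crop1.png',cv2.resize(im,None,fx=2.7,fy=2.7,interpolation=cv2.INTER_CUBIC))
E
```

```text
[ 208  155  134   46 1261] [275.09674861 177.61459159] ((569.9568481445312, -13.486480712890625), (277.9756164550781, 20.453523635864258), 75.25232696533203)
[259 193  23  20 222] [271.05405405 201.59459459] ((518.0497436523438, -8.443370819091797), (38.60237503051758, 44.150047302246094), 1.0852515697479248)
narrow_plate_center 0.7 [417.0, 179.9, 35.7, 24.2] ((548.9546508789062, -336.5362548828125), (69.0837173461914, 34.90634536743164), 65.71902465820312)
narrow_plate_center 0.66 [376.6, 221.6, 34.0, 14.7] ((472.4934387207031, -251.1197967529297), (26.888427734375, 70.027099609375), 4.952179908752441)
narrow_plate_center 0.6 [425.0, 242.2, 33.8, 23.1] ((426.5732116699219, -347.62677001953125), (23.87017822265625, 69.91609191894531), 21.348390579223633)
wide_plate_center 0.62 [370.2, 149.0, 33.3, 20.8] ((612.6236572265625, -235.7062225341797), (44.3693962097168, 67.44824981689453), 0.9606519937515259)
head 0.63 [258.0, 190.0, 23.5, 29.4] ((505.6534423828125, -14.562095642089844), (49.33738708496094, 44.773677825927734), 40.42046356201172)
```

View pics/crop1.png

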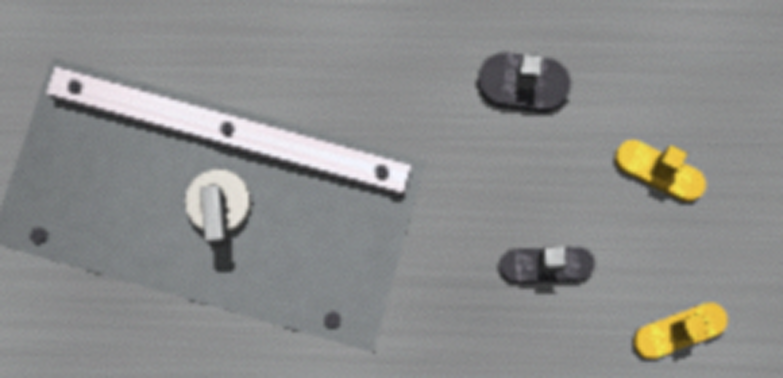

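The crop confirms it: dark narrow plate with bright pin at crop (547,265), the disc at (217,203), with its head pointing up-image, roughly 24° from the fence normal. Next I'll refine the disc angle and the pin.

```bash
cat >> m.py <<'E'
YAW=np.radians(-14.75); G=np.array([.4995,-.0104])
GX=np.array([np.cos(YAW),np.sin(YAW)]); GY=np.array([-GX[1],GX[0]])
def toG(w): d=np.array(w)[:2]-G; return np.array([d@GX,d@GY])
def fromG(g): return G+g[0]*GX+g[1]*GY
def box(p,c,ang,L,W,z0,z1):
    u=np.array([np.cos(ang),np.sin(ang)]);v=np.array([-u[1],u[0]])
    q=[w2px(p,[*(c+a*L/2*u+b*W/2*v),z]) for a in(-1,1) for b in(-1,1) for z in(z0,z1)]
    return cv2.convexHull(np.array(q,np.float32))
def disc(p,c,r=.024,z0=.006,z1=.018):
    q=[w2px(p,[*(c+r*np.array([np.cos(t),np.sin(t)])),z]) for t in np.linspace(0,6.28,40) for z in(z0,z1)]
    return cv2.convexHull(np.array(q,np.float32))
def cam_fit(p,m):
    """angle whose rendered disc+head best matches bright mask m"""
    best=[]
    for a in np.arange(0,2.0,.02):
        w=a+YAW;u=np.array([np.cos(w),np.sin(w)])
        r=np.zeros((1600,2560),np.uint8)
        for h in (disc(p,G+.016*u),): cv2.fillPoly(r,[np.int32(h.reshape(-1,2)*4+2)],1)
        r=cv2.resize(r.astype(np.float32),(640,400),interpolation=cv2.INTER_AREA)
        best.append((np.abs(r-m).sum(),a))
    return sorted(best)[:4]
E
python3 - <<'E'
from m import *
p=ctrl.capture('top')
hsv=cv2.cvtColor(p['color'],cv2.COLOR_RGB2HSV); im=p['color'].astype(int)
m=((im[...,0]-im[...,2]>12)&(hsv[...,2]>110)).astype(np.uint8)
m[:186]=0;m[225:]=0;m[:,:255]=0;m[:,290:]=0
ys,xs=np.nonzero(m); print(m.sum(), xs.min(),xs.max(),ys.min(),ys.max())
c,r=cv2.minEnclosingCircle(np.column_stack([xs,ys]).astype(np.float32)); w=px2w(p,c,.018); g=toG(w)
print(c,r,'expected r',24*452/887,w,g,np.hypot(*g),np.arctan2(g[1],g[0]))
print(cam_fit(p,m))
# bright pin top
for t in ('narrow_plate_center','wide_plate_center'):
  for d in ctrl.spot_in(p,t)[:3]: print(t,d['conf'],d['bbox'])
m=((hsv[...,2]>115)&(hsv[...,1]<50)).astype(np.uint8); m[:215]=0;m[240:]=0;m[:,:375]=0;m[:,415:]=0
ys,xs=np.nonzero(m); print('pin',len(xs),xs.min(),xs.max(),ys.min(),ys.max(), px2w(p,[xs.mean(),ys.mean()],.054), toG(px2w(p,[xs.mean(),ys.mean()],.054)))
print(cv2.minAreaRect(np.float32(np.column_stack([xs,ys]))))
print('head px guess',w2px(p,[*G,.058]), w2px(p,[*G,.024]))
print(hsv[186:224,255:285,2])if 0 else 0
E
```

```text
Traceback (most recent call last):
ValueError: zero-size array to reduction operation minimum which has no identity
```

Run:
```python
from m import *
p=ctrl.capture('top'); im=p['color'].astype(int)
for q in ((277,206),(270,195),(268,210),(268,203),(240,210)): print(q,im[q[1],q[0]])
hsv=cv2.cvtColor(p['color'],cv2.COLOR_RGB2HSV)
m=((hsv[...,2]>110)).astype(np.uint8)
m[:186]=0;m[225:]=0;m[:,:250]=0;m[:,290:]=0
m=cv2.morphologyEx(m,cv2.MORPH_OPEN,np.ones((3,3),np.uint8))
for r in range(188,224): print(r,''.join('%4d'%v for v in im[r,256:286].mean(1)))
r=cv2.minAreaRect(np.float32(np.argwhere(m[213:])[:,::-1])); print(r)
m2=((hsv[...,2]>100)&(hsv[...,1]<60)).astype(np.uint8); m2[:215]=0;m2[240:]=0;m2[:,:375]=0;m2[:,415:]=0
for r in range(218,238): print(r,''.join('%4d'%v for v in im[r,374:412].mean(1)))
print(w2px(p,[*G,.058]), w2px(p,[*G,.024]))
```

```text
(277, 206) [140 137 133]
(270, 195) [139 137 132]
(268, 210) [121 123 124]
(268, 203) [122 123 124]
(240, 210) [78 81 81]
188   82  83  84  84  84  84  84  85  83  83  83  83  82  86  85  85  86  83  79  77  77  73  55  48  42  35  31  31  31  30
189   82  85  83  85  84  84  83  83  83  83  83  83  85  83  85  86  85  83  83  86  86  85  80  78  73  58  46  46  44  37
190   81  84  84  84  85  83  83  82  83  84  84  84  83  84  85  85  83  83  82  84  83  84  85  83  85  78  77  77  71  56
191   83  84  83  85  83  83  84  83  82  84  83  82  83  85  83  81  82  82  82  83  86  83  85  85  83  83  85  85  83  79
192   83  82  83  86  86  84  85  83  83  83  85  89  95  99  98  92  94  94  88  84  83  83  84  85  84  84  84  83  84  83
193   83  85  85  85  86  83  82  83  86  96 105 114 126 130 132 131 130 128 114 101  93  86  83  84  84  83  85  85  84  84
194   83  83  83  85  84  84  85  93 107 125 129 134 137 138 138 139 139 138 135 130 119 102  88  82  85  84  85  84  83  83
195   84  83  83  84  82  85  97 116 129 133 137 137 137 138 136 137 138 138 138 139 135 128 103  86  8
[... 6050 characters left out ...]
  78  90  93  91
234   84  85  76  54  35  28  29  32  36  32  32  28  25  27  29  27  25  24  26  25  25  26  29  30  32  31  31  32  31  33  39  48  56  78  88  91  91  90
235   84  84  84  76  56  49  47  45  38  34  33  35  35  34  36  35  36  36  37  38  39  47  48  52  50  51  52  51  52  53  58  75  85  89  91  90  90  92
236   84  83  83  82  78  78  77  74  58  50  50  50  50  50  42  38  39  37  39  37  48  73  82  82  83  82  83  82  82  84  84  89  91  91  91  90  91  89
237   86  85  86  85  87  86  87  86  82  81  79  81  81  75  52  38  38  37  37  38  47  74  87  89  89  90  91  91  90  90  90  93  90  90  91  90  91  90
[267.93344807 208.26585387] [270.23218872 211.15615174]
```

Run:
```python
from m import *
p=ctrl.capture('top')
w=px2w(p,(270.1,203.5),.018); g=toG(w); print('disc',w,g,np.hypot(*g),np.arctan2(g[1],g[0]))
w=px2w(p,(395.1,224.6),.054); print('pin',w,toG(w))
w=px2w(p,(267.6,208.3),.058); print('head top',w,toG(w))
for n in ('top','scene'):
  p=ctrl.capture(n); d=ctrl.tip_of(p,'head'); print(n,[(e['conf'],px2w(p,e['at'],.041).round(4)) for e in d[:1]])
d=np.array([*G,0])-ctrl.observe()['eef_pos'];print(d*100)
```

```text
disc [ 0.51594487 -0.00865661  0.018     ] [0.01545908 0.00587284] 0.016537026146586843 0.3630559686874682
pin [ 0.47338609 -0.25218795  0.054     ] [ 0.03630633 -0.24046871]
head top [ 0.49942215 -0.00976704  0.058     ] [-0.00023644  0.00059228]
top [(0.84, array([ 0.4966, -0.0115,  0.041 ]))]
scene [(0.7, array([ 0.5018, -0.0171,  0.041 ]))]
[ 24.48770282  50.51806263 -21.39679443]
```

```bash
python3 -m crank '[[2.45,5.05,-0.5,0,0,-2,100],[2.45,5.05,-0.5,0,0,-2,100],[2.45,5.05,-0.5,0,0,-2,100],[2.45,5.05,-0.5,0,0,-2,100],[2.45,5.05,-0.5,0,0,-2,100],[2.45,5.05,-0.5,0,0,-2,100],[2.45,5.05,-0.5,0,0,-2,100],[2.45,5.05,-0.5,0,0,-2,100],[2.45,5.05,-0.5,0,0,-2,100],[2.45,5.05,-0.5,0,0,-2,100]]'
cat > s.py <<'E'
from m import *
s=ctrl.observe();y=R.from_quat(s['tcp_rot']).as_matrix()
print('t',round(s['clock'],2),'p',np.array(s['eef_pos']).round(4),'yang',np.degrees(np.arctan2(y[1,1],y[0,1])).round(2),'zdir',y[:,2].round(4),'g',toG(s['eef_pos']).round(4),'F',np.round(s['force'],1),'M',np.round(s['moment'],2),'w',round(s['grip_width'],4),s['gripper_force'],'j6',round(s['joints'][5],2))
E
python3 s.py
```

```text
clock: 2.3
eef_pos: [0.5004, -0.0088, 0.1641]
tcp_rot: [0.999, 0.054, 0.0, 0.0]
force: [0.8, -1.0, -0.2]
grip_width: 0.0555
gripper_force: 0.0
t 2.3 p [ 0.5004 -0.0088  0.1641] yang -83.77 zdir [ 9.e-04 -3.e-04 -1.e+00] g [0.0005 0.0018] F [ 0.8 -1.  -0.2] M [ 0.    0.01 -0.01] w 0.0555 0.0 j6 1.42
```

```bash
python3 -m crank '[[-0.05,-0.1,-3,0,0,0,100],[0,0,-3,0,0,0,100],[0,0,-3,0,0,0,100],[0,0,-2.5,0,0,0,100],[0,0,-1.2,0,0,0,100],[0,0,-0.9,0,0,0,100],[0,0,0,0,0,0,255],[0,0,0,0,0,0,255],[0,0,0,0,0,0,255],[0,0,0,0,0,0,255]]'; python3 s.py
```

```text
clock: 3.55
eef_pos: [0.4994, -0.0116, 0.0284]
tcp_rot: [0.998, 0.055, 0.0, 0.0]
force: [0.9, -0.3, -0.4]
grip_width: 0.0182
gripper_force: 0.0
t 3.55 p [ 0.4994 -0.0116  0.0284] yang -83.71 zdir [ 9.e-04 -1.e-04 -1.e+00] g [ 0.0002 -0.0011] F [ 0.9 -0.3 -0.4] M [ 0.    0.01 -0.02] w 0.0182 0.0 j6 1.42
```

Not yet fully closed; hold, then turn +54° slowly.

```bash
python3 -m crank '[[0,0,0,0,0,0,255],[0,0,0,0,0,0,255],[0,0,0,0,0,0,255],[0,0,0,0,0,0,255],[0,0,0,0,0,2,255],[0,0,0,0,0,4,255],[0,0,0,0,0,5,255],[0,0,0,0,0,5,255],[0,0,0,0,0,5,255],[0,0,0,0,0,0,255]]'; python3 s.py
```

```text
clock: 4.8
eef_pos: [0.4995, -0.0126, 0.0284]
tcp_rot: [0.972, 0.237, 0.0, 0.001]
force: [0.3, -4.5, 1.3]
grip_width: 0.0142
gripper_force: 30.0
t 4.8 p [ 0.4995 -0.0126  0.0284] yang -62.61 zdir [ 0.001  -0.0018 -1.    ] g [ 0.0006 -0.0022] F [ 0.3 -4.5  1.3] M [-0.77  0.02  0.22] w 0.0142 29.95431125164032 j6 1.05
```

```bash
python3 -m crank '[[0,0,0,0,0,5,255],[0,0.05,0,0,0,5,255],[0,0.05,0,0,0,5,255],[0,0,0,0,0,5,255],[0,0,0,0,0,5,255],[0,0,0,0,0,5,255],[0,0,0,0,0,3,255],[0,0,0,0,0,0,255],[0,0,0,0,0,0,0],[0,0,0,0,0,0,0]]'; python3 s.py
```

```text
clock: 6.05
eef_pos: [0.4991, -0.0103, 0.028]
tcp_rot: [0.865, 0.502, 0.0, -0.0]
force: [-0.1, -0.6, 0.4]
grip_width: 0.0307
gripper_force: 0.0
t 6.05 p [ 0.4991 -0.0103  0.028 ] yang -29.74 zdir [-0.e+00  5.e-04 -1.e+00] g [-0.0004  0.    ] F [-0.1 -0.6  0.4] M [-0.06 -0.01 -0.01] w 0.0307 0.0 j6 0.47
```

```bash
python3 -m crank '[[0,0,0,0,0,0,100],[0,0,0,0,0,0,100],[0,0,3,0,0,0,100],[0,0,4,0,0,0,100],[0,0,4,0,0,0,100],[-0.5,-4,0,0,0,-8,100],[-0.5,-5,0,0,0,-9,100],[-0.5,-5,0,0,0,-9,100],[-0.5,-5,0,0,0,-9,100],[-0.5,-5,0,0,0,-9,100]]'; python3 s.py
python3 - <<'E'
from m import *
p=ctrl.capture('top'); 
im=p['color'][130:270,200:360,::-1]; im=cv2.convertScaleAbs(im,alpha=1.6)
cv2.imwrite('pics/crop2.png',cv2.resize(im,None,fx=4,fy=4,interpolation=cv2.INTER_CUBIC))
for d in ctrl.tip_of(p,'narrow_plate_center')[:3]: print(d['conf'],px2w(p,d['at'],.027).round(4))
E
```

```text
clock: 7.3
eef_pos: [0.4739, -0.252, 0.138]
tcp_rot: [0.99, 0.139, 0.0, -0.0]
force: [1.1, 0.2, 0.3]
grip_width: 0.055
gripper_force: 0.0
t 7.3 p [ 0.4739 -0.252   0.138 ] yang -74.01 zdir [ 3.e-04  1.e-04 -1.e+00] g [ 0.0367 -0.2401] F [1.1 0.2 0.3] M [ 0.09  0.02 -0.01] w 0.055 0.0 j6 0.78
0.85 [ 0.4302 -0.3526  0.027 ]
```

View pics/crop2.png

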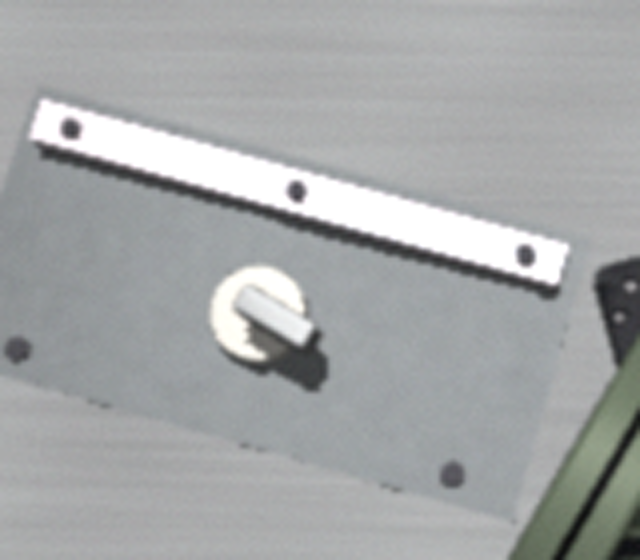

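The disc has turned: its centre is at crop (260,315), with the head running from (315,335) to (240,295). That is about 1.3 rad, a gap of about 30 mm. Next, grasp the pin.

```bash
python3 -m crank '[[0,0,-2,0,0,-5.5,100],[0.1,0,-2,0,0,-5.5,100],[0,0,-2,0,0,0,100],[0,0,-2,0,0,0,100],[0,0,-2,0,0,0,100],[0,0,-1.1,0,0,0,100],[0,0,0,0,0,0,255],[0,0,0,0,0,0,255],[0,0,0,0,0,0,255],[0,0,0,0,0,0,255]]' && python3 -m crank '[[0,0,0,0,0,0,255],[0,0,0,0,0,0,255],[0,0,0,0,0,0,255],[0,0,0,0,0,0,255],[0,0,0,0,0,0,255],[0,0,0,0,0,0,255],[0,0,0,0,0,0,255],[0,0,0,0,0,0,255],[0,0,0,0,0,0,255],[0,0,0,0,0,0,255]]'; python3 s.py
```

```text
clock: 8.65
eef_pos: [0.4758, -0.2511, 0.0277]
tcp_rot: [0.999, 0.046, 0.001, 0.001]
force: [1.0, -1.4, 0.9]
grip_width: 0.0184
gripper_force: 1.0
clock: 9.9
eef_pos: [0.4759, -0.2513, 0.0276]
tcp_rot: [0.999, 0.046, 0.001, 0.001]
force: [1.1, -3.8, 5.7]
grip_width: 0.0138
gripper_force: 30.0
t 9.9 p [ 0.4759 -0.2513  0.0276] yang -84.71 zdir [ 0.0018 -0.0016 -1.    ] g [ 0.0385 -0.2389] F [ 1.1 -3.8  5.7] M [-0.48 -0.14 -0.04] w 0.0138 30.001806914806366 j6 0.97
```

```bash
python3 -m crank '[[0,0,0.05,0,0,0,255],[0.2,1,0,0,0,-5,255],[0.5,1.9,0,0,0,-5,255],[0.5,2,0,0,0,-5,255],[0.6,2,0,0,0,-5,255],[0.6,2.1,0,0,0,0,255],[0.6,2.1,0,0,0,0,255],[0.5,2.1,0,0,0,0,255],[0.4,1.5,0,0,0,0,255],[0.1,0.5,0,0,0,0,255]]'; python3 s.py
```

```text
clock: 11.15
eef_pos: [0.5144, -0.0984, 0.0276]
tcp_rot: [0.992, -0.127, -0.001, 0.001]
force: [-1.8, -5.3, 6.4]
grip_width: 0.0142
gripper_force: 30.0
t 11.15 p [ 0.5144 -0.0984  0.0276] yang -104.6 zdir [-0.0019 -0.0013 -1.    ] g [ 0.0368 -0.0814] F [-1.8 -5.3  6.4] M [-0.99  0.26 -0.04] w 0.0142 30.00108629465103 j6 1.62
```

Run:
```python
from m import *
a=ctrl.capture('scene'); p=ctrl.capture('top')
A=a['color'][150:260,230:430,::-1];B=p['color'][140:250,240:420,::-1]
im=np.hstack([cv2.resize(A,(400,220)),cv2.resize(B,(360,220))]); 
cv2.imwrite('pics/c3.png',cv2.convertScaleAbs(im,alpha=1.5))
for q in (a,p):
  for d in ctrl.tip_of(q,'narrow_plate_center')[:3]: w=px2w(q,d['at'],.027);print(d['conf'],w.round(4),toG(w).round(4))
```

```text
0.92 [ 0.5153 -0.0963  0.027 ] [ 0.0372 -0.0791]
0.9 [ 0.5424 -0.3355  0.027 ] [ 0.1243 -0.3034]
0.57 [ 0.4376 -0.3482  0.027 ] [ 0.0261 -0.3424]
0.74 [ 0.4264 -0.3493  0.027 ] [ 0.0156 -0.3463]
0.6 [ 0.5425 -0.3336  0.027 ] [ 0.1238 -0.3016]
```

View pics/c3.png

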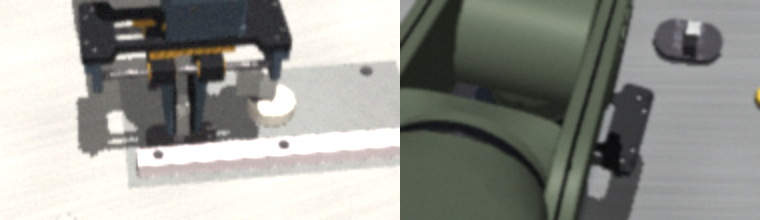

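```bash
python3 -m crank '[[0.1,-0.02,0,0,0,0,255],[0.1,-0.03,0,0,0,0,255],[0.1,-0.03,0,0,0,0,255],[0.1,-0.02,0,0,0,0,255],[0.1,-0.03,0,0,0,0,255],[0.1,-0.02,0,0,0,0,255],[0,0,0,0,0,0,255],[0,0,0,0,0,0,255],[0,0,0,0,0,0,255],[0,0,0,0,0,0,255]]'; python3 s.py; python3 -m crank '[[0.1,-0.03,0,0,0,0,255],[0,0,0,0,0,0,255],[0,0,0,0,0,0,255],[0,0,0,0,0,0,255],[0.1,-0.02,0,0,0,0,255],[0,0,0,0,0,0,255],[0,0,0,0,0,0,255],[0,0,0,0,0,0,255],[0,0,0,0,0,0,255],[0,0,0,0,0,0,255]]';python3 s.py
```

```text
clock: 12.6
eef_pos: [0.5151, -0.0982, 0.0277]
tcp_rot: [0.992, -0.128, -0.007, -0.001]
force: [-10.0, 2.5, 17.7]
grip_width: 0.0137
gripper_force: 30.0
t 12.6 p [ 0.5151 -0.0982  0.0277] yang -104.73 zdir [-0.0128  0.0034 -0.9999] g [ 0.0375 -0.081 ] F [-10.    2.5  17.7] M [ 0.55  2.2  -0.01] w 0.0137 30.0030255317688 j6 1.62
clock: 13.85
eef_pos: [0.5155, -0.0983, 0.0277]
tcp_rot: [0.992, -0.128, -0.008, -0.001]
force: [-13.9, 3.2, 21.1]
grip_width: 0.0139
gripper_force: 30.0
t 13.85 p [ 0.5155 -0.0983  0.0277] yang -104.73 zdir [-0.0162  0.0042 -0.9999] g [ 0.0378 -0.081 ] F [-13.9   3.2  21.1] M [0.7  2.82 0.06] w 0.0139 30.003581643104553 j6 1.62
```

```bash
python3 -m crank '[[0,0,0.1,0,0,0,255],[0,0,0.1,0,0,0,255],[0,0,0.1,0,0,0,255],[0,0,0.1,0,0,0,255],[0,0,0.1,0,0,0,255],[0,0,0,0,0,0,255],[0,0,0,0,0,0,255],[0,0,0,0,0,0,255],[0,0,0,0,0,0,255],[0,0,0,0,0,0,255]]'; python3 s.py
python3 - <<'E'
from m import *
a=ctrl.capture('scene')
A=a['color'][170:260,250:370,::-1]
cv2.imwrite('pics/c4.png',cv2.convertScaleAbs(cv2.resize(A,None,fx=6,fy=6,interpolation=cv2.INTER_CUBIC),alpha=1.3))
for d in ctrl.tip_of(a,'narrow_plate_center')[:1]: w=px2w(a,d['at'],.027+.004);print(d['conf'],w.round(4),toG(w).round(4))
E
```

```text
clock: 15.1
eef_pos: [0.5232, -0.1006, 0.0325]
tcp_rot: [0.992, -0.128, -0.0, 0.0]
force: [0.4, -0.3, -1.1]
grip_width: 0.0134
gripper_force: 30.0
t 15.1 p [ 0.5232 -0.1006  0.0325] yang -104.71 zdir [-0.e+00 -1.e-04 -1.e+00] g [ 0.0458 -0.0812] F [ 0.4 -0.3 -1.1] M [ 0.    0.04 -0.02] w 0.0134 29.99964863061905 j6 1.62
0.94 [ 0.4331 -0.3532  0.031 ] [ 0.023  -0.3484]
```

View pics/c4.png

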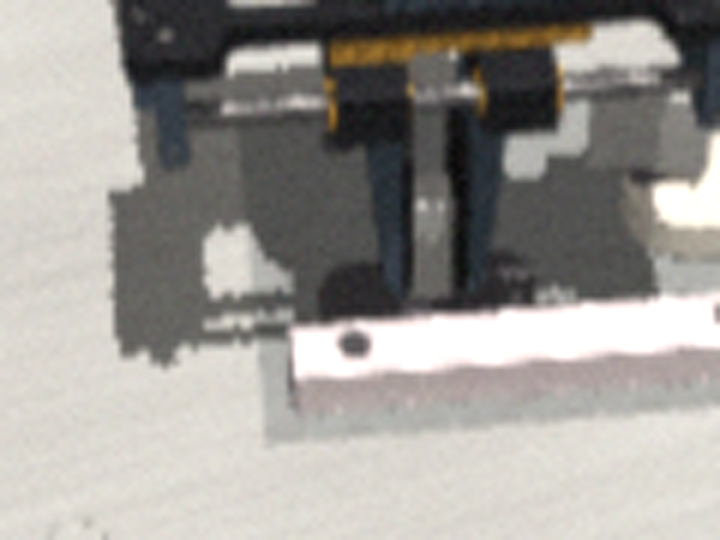

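The drag was friction jamming: once lifted, the arm moves freely and the plate is next to the fence. I'll carry it just above the table and use the fence as a datum.

```bash
python3 -m crank '[[0,0,-0.1,0,0,0,255],[0,0,-0.1,0,0,0,255],[0,0,-0.1,0,0,0,255],[0,0,0,0,0,0,255],[0.1,-0.03,0,0,0,0,255],[0,0,0,0,0,0,255],[0,0,0,0,0,0,255],[0,0,0,0,0,0,255],[0,0,0,0,0,0,255],[0,0,0,0,0,0,255]]'; python3 s.py; python3 -m crank '[[0.1,-0.02,0,0,0,0,255],[0.1,-0.03,0,0,0,0,255],[0,0,0,0,0,0,255],[0,0,0,0,0,0,255],[0,0,0,0,0,0,255],[0,0,0,0,0,0,255],[0,0,0,0,0,0,255],[0,0,0,0,0,0,255],[0,0,0,0,0,0,255],[0,0,0,0,0,0,255]]';python3 s.py
```

```text
clock: 16.45
eef_pos: [0.5241, -0.1009, 0.0295]
tcp_rot: [0.992, -0.128, -0.0, 0.0]
force: [-0.1, 0.3, -1.1]
grip_width: 0.0138
gripper_force: 30.0
t 16.45 p [ 0.5241 -0.1009  0.0295] yang -104.71 zdir [-1.e-04 -1.e-04 -1.e+00] g [ 0.0468 -0.0812] F [-0.1  0.3 -1.1] M [ 0.06  0.03 -0.02] w 0.0138 29.999707639217377 j6 1.62
clock: 17.7
eef_pos: [0.5261, -0.1013, 0.0295]
tcp_rot: [0.992, -0.128, -0.0, 0.0]
force: [-0.1, -0.3, -1.5]
grip_width: 0.0135
gripper_force: 30.0
t 17.7 p [ 0.5261 -0.1013  0.0295] yang -104.71 zdir [-1.e-04 -1.e-04 -1.e+00] g [ 0.0489 -0.0812] F [-0.1 -0.3 -1.5] M [ 0.08 -0.    0.01] w 0.0135 29.999680817127228 j6 1.62
```

```bash
python3 -m crank '[[0.1,-0.02,0,0,0,0,255],[0.1,-0.03,0,0,0,0,255],[0,0,0,0,0,0,255],[0,0,0,0,0,0,255],[0,0,0,0,0,0,255],[0,0,0,0,0,0,255],[0,0,0,0,0,0,255],[0,0,0,0,0,0,255],[0,0,0,0,0,0,255],[0,0,0,0,0,0,255]]'; python3 s.py;  python3 -m crank '[[0.1,-0.02,0,0,0,0,255],[0.1,-0.03,0,0,0,0,255],[0,0,0,0,0,0,255],[0,0,0,0,0,0,255],[0,0,0,0,0,0,255],[0,0,0,0,0,0,255],[0,0,0,0,0,0,255],[0,0,0,0,0,0,255],[0,0,0,0,0,0,255],[0,0,0,0,0,0,255]]';python3 s.py
```

```text
clock: 18.95
eef_pos: [0.5265, -0.1014, 0.0292]
tcp_rot: [0.992, -0.128, -0.002, -0.0]
force: [-4.3, 1.2, 1.5]
grip_width: 0.0139
gripper_force: 30.0
t 18.95 p [ 0.5265 -0.1014  0.0292] yang -104.71 zdir [-3.6e-03  8.0e-04 -1.0e+00] g [ 0.0493 -0.0812] F [-4.3  1.2  1.5] M [0.36 1.03 0.03] w 0.0139 30.000233352184296 j6 1.62
clock: 20.2
eef_pos: [0.5266, -0.1014, 0.029]
tcp_rot: [0.992, -0.128, -0.004, -0.0]
force: [-7.6, 2.4, 4.4]
grip_width: 0.0139
gripper_force: 30.0
t 20.2 p [ 0.5266 -0.1014  0.029 ] yang -104.71 zdir [-0.0076  0.0017 -1.    ] g [ 0.0494 -0.0811] F [-7.6  2.4  4.4] M [0.5  1.65 0.02] w 0.0139 30.00062495470047 j6 1.62
```

```bash
python3 -m crank '[[-0.3,0.08,0,0,0,0,255],[-0.35,0.09,0,0,0,0,255],[0.15,0.58,0,0,0,0,255],[0.15,0.58,0,0,0,0,255],[0.15,0.58,0,0,0,0,255],[0.15,0.58,0,0,0,0,255],[0.15,0.58,0,0,0,0,255],[0.15,0.58,0,0,0,0,255],[0,0,0,0,0,0,255],[0,0,0,0,0,0,255]]'; python3 s.py
```

```text
clock: 21.45
eef_pos: [0.5326, -0.0659, 0.0295]
tcp_rot: [0.992, -0.128, -0.0, 0.0]
force: [-0.3, -0.8, -2.1]
grip_width: 0.0136
gripper_force: 30.0
t 21.45 p [ 0.5326 -0.0659  0.0295] yang -104.71 zdir [-1.e-04 -2.e-04 -1.e+00] g [ 0.0462 -0.0452] F [-0.3 -0.8 -2.1] M [ 0.06  0.01 -0.03] w 0.0136 29.999618232250214 j6 1.68
```

```bash
python3 -m crank '[[0.15,0.58,0,0,0,0,255],[0.15,0.58,0,0,0,0,255],[0.16,0.58,0,0,0,0,255],[0.15,0.58,0,0,0,0,255],[0.15,0.58,0,0,0,0,255],[0.15,0.58,0,0,0,0,255],[0,0,0,0,0,0,255],[0,0,0,0,0,0,255],[0,0,0,0,0,0,255],[0,0,0,0,0,0,255]]'; python3 s.py
```

```text
clock: 22.7
eef_pos: [0.5417, -0.0312, 0.0295]
tcp_rot: [0.992, -0.128, -0.0, 0.0]
force: [0.5, -0.6, -1.5]
grip_width: 0.0139
gripper_force: 30.0
t 22.7 p [ 0.5417 -0.0312  0.0295] yang -104.73 zdir [-1.e-04 -1.e-04 -1.e+00] g [ 0.0461 -0.0094] F [ 0.5 -0.6 -1.5] M [ 0.07  0.   -0.07] w 0.0139 29.99966025352478 j6 1.75
```

No contact. Continue through to y ≈ 50 mm.

```bash
python3 -m crank '[[0.15,0.58,0,0,0,0,255],[0.15,0.58,0,0,0,0,255],[0.16,0.58,0,0,0,0,255],[0.15,0.58,0,0,0,0,255],[0.15,0.58,0,0,0,0,255],[0,0,0,0,0,0,255],[0.15,0.58,0,0,0,0,255],[0.15,0.58,0,0,0,0,255],[0.16,0.58,0,0,0,0,255],[0,0,0,0,0,0,255]]'; python3 s.py
```

```text
clock: 23.95
eef_pos: [0.5541, 0.0158, 0.0295]
tcp_rot: [0.992, -0.128, 0.0, 0.0]
force: [-0.2, -0.5, -1.5]
grip_width: 0.0138
gripper_force: 30.0
t 23.95 p [0.5541 0.0158 0.0295] yang -104.67 zdir [ 2.e-04 -1.e-04 -1.e+00] g [0.0462 0.0393] F [-0.2 -0.5 -1.5] M [0.04 0.04 0.04] w 0.0138 29.999729096889496 j6 1.83
```

```bash
python3 -m crank '[[0.17,0.64,0,0,0,0,255],[0.17,0.64,0,0,0,0,255],[0.17,0.64,0,0,0,0,255],[0.17,0.64,0,0,0,0,255],[0.17,0.64,0,0,0,0,255],[0.17,0.64,0,0,0,0,255],[0.17,0.64,0,0,0,0,255],[0.17,0.64,0,0,0,0,255],[0.17,0.64,0,0,0,0,255],[0.17,0.64,0,0,0,0,255]]'; python3 -m crank '[[0,0,0,0,0,0,255],[0,0,-0.05,0,0,0,255],[0,0,-0.05,0,0,0,255],[0,0,-0.05,0,0,0,255],[0,0,0,0,0,0,255],[0,0,0,0,0,0,255],[0,0,0,0,0,0,255],[0,0,0,0,0,0,255],[0,0,0,0,0,0,255],[0,0,0,0,0,0,255]]';python3 s.py
```

```text
clock: 25.2
eef_pos: [0.5711, 0.0798, 0.0295]
tcp_rot: [0.992, -0.128, 0.0, 0.0]
force: [-0.1, -0.1, -1.8]
grip_width: 0.0137
gripper_force: 30.0
clock: 26.45
eef_pos: [0.5709, 0.0793, 0.028]
tcp_rot: [0.992, -0.128, -0.0, 0.0]
force: [0.2, -0.4, -1.9]
grip_width: 0.0134
gripper_force: 30.0
t 26.45 p [0.5709 0.0793 0.028 ] yang -104.71 zdir [-1.e-04 -1.e-04 -1.e+00] g [0.0462 0.105 ] F [ 0.2 -0.4 -1.9] M [0.02 0.05 0.02] w 0.0134 29.99965488910675 j6 1.95
```

Still about 0.5 mm up, so lower slightly more, then open and lift.

```bash
python3 -m crank '[[0,0,-0.04,0,0,0,255],[0,0,-0.03,0,0,0,255],[0,0,0,0,0,0,255],[0,0,0,0,0,0,150],[0,0,0,0,0,0,100],[0,0,0,0,0,0,100],[0,0,0,0,0,0,100],[0,0,0,0,0,0,100],[0,0,0,0,0,0,100],[0,0,0,0,0,0,100]]';python3 s.py;python3 -m crank '[[0,0,1,0,0,0,100],[0,0,2,0,0,0,100],[0,0,3,0,0,0,100],[0,0,3,0,0,0,100],[-3,0,3,0,0,0,100],[-4,-3,2,0,0,0,100],[-4,-3,0,0,0,0,100],[-4,-4,0,0,0,0,100],[-4,-4,0,0,0,0,100],[-4,-4,0,0,0,0,100]]';python3 s.py
python3 - <<'E'
from m import *
a=ctrl.capture('scene');p=ctrl.capture('top')
A=a['color'][150:260,270:470,::-1];B=p['color'][130:270,180:340,::-1]
im=np.hstack([cv2.resize(A,(400,220)),cv2.resize(B,(252,220))])
cv2.imwrite('pics/c5.png',cv2.convertScaleAbs(im,alpha=1.4))
for q in (a,p):
  for t in('narrow_plate_center','wide_plate_center'):
    for d in ctrl.tip_of(q,t)[:3]: w=px2w(q,d['at'],.027);print(t,d['conf'],w.round(4),toG(w).round(4))
E
```

```text
clock: 27.7
eef_pos: [0.5709, 0.0794, 0.0273]
tcp_rot: [0.992, -0.128, -0.0, 0.0]
force: [0.0, 1.2, 0.6]
grip_width: 0.0554
gripper_force: 0.0
t 27.7 p [0.5709 0.0794 0.0273] yang -104.71 zdir [-1.e-04 -1.e-04 -1.e+00] g [0.0462 0.105 ] F [0.  1.2 0.6] M [0.04 0.02 0.02] w 0.0554 0.0 j6 1.95
clock: 28.95
eef_pos: [0.3398, -0.1017, 0.1681]
tcp_rot: [0.992, -0.128, 0.001, 0.0]
force: [0.8, -0.7, -0.1]
grip_width: 0.0556
gripper_force: 0.0
t 28.95 p [ 0.3398 -0.1017  0.1681] yang -104.65 zdir [ 0.0018 -0.0011 -1.    ] g [-0.1312 -0.1289] F [ 0.8 -0.7 -0.1] M [ 0.01 -0.03  0.01] w 0.0556 0.0 j6 1.5
narrow_plate_center 0.96 [ 0.5419 -0.3338  0.027 ] [ 0.1233 -0.302 ]
narrow_plate_center 0.91 [0.5698 0.0772 0.027 ] [0.0457 0.1026]
narrow_plate_center 0.71 [ 0.4316 -0.3475  0.027 ] [ 0.0202 -0.3433]
wide_plate_center 0.87 [ 0.6208 -0.2326  0.027 ] [ 0.1739 -0.184 ]
narrow_plate_center 0.92 [0.5681 0.0856 0.027 ] [0.0419 0.1103]
narrow_plate_center 0.82 [ 0.4303 -0.3501  0.027 ] [ 0.0196 -0.3462]
narrow_plate_center 0.62 [ 0.5394 -0.3414  0.027 ] [ 0.1228 -0.31  ]
wide_plate_center 0.58 [ 0.614  -0.2406  0.027 ] [ 0.1693 -0.1934]
wide_plate_center 0.18 [ 0.5042 -0.0052  0.027 ] [0.0032 0.0062]
```

View pics/c5.png

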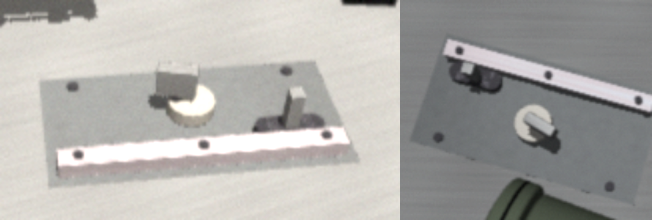

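The narrow plate stands flat beside the fence, past the disc (scene part (290,120), top part (470,75)). The disc is still as I set it, the wide plate hasn't moved, and the arm is clear.

```bash
python3 -c "
from workcell import ctrl
print(ctrl.job_done())"
```

```text
the job is handed in; nothing more can be done
None
```

I set the disc to about 1.3 rad (gap about 30 mm, about 6 mm of play). The narrow plate went through without touching and now lies flat beside the fence, about 105 mm past the bolt; it was carried about 1 mm above the table through the gap because dragging it jammed. The job is handed in, but no verdict came back.

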